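Sort the robot-club parts into their trays

TASK

Clear up after the electronics class: put the two block batteries in the long tray, the two wheels in the round dish and the gear motor in the square tray. Set each one down gently rather than dropping it, flat on the tray's floor the same way up as it lies now, with nothing on top of anything else or leaning on a rim, and do not disturb the mouse or the breadboard.

Things in the scene. Friction and masses are not known exactly. Their poses are not given: they have to be found in the camera images.
- battery_1: one of two identical 9 V block batteries lying on its broad face, dark with a copper-coloured end that carries two small snaps: 48 mm long (x), 26 mm wide (y), 17.5 mm high. Origin: centre of its underside; x points along its length to the copper end, z up. About 45 g.
- battery_2: one of two identical 9 V block batteries lying on its broad face, dark with a copper-coloured end that carries two small snaps: 48 mm long (x), 26 mm wide (y), 17.5 mm high. Origin: centre of its underside; x points along its length to the copper end, z up. About 45 g.
- wheel_1: one of two identical small robot wheels lying flat: black tyre 44 mm in diameter, 22 mm high, white hub on the upper face. Origin: centre of its underside; z up along the axle. About 30 g.
- wheel_2: one of two identical small robot wheels lying flat: black tyre 44 mm in diameter, 22 mm high, white hub on the upper face. Origin: centre of its underside; z up along the axle. About 30 g.
- motor: the only gear motor, lying flat: a yellow gearbox block with a smaller metal motor at one end, 65 mm long (x), 22 mm wide (y), 18 mm high; the gearbox (full 22 x 18 mm section) runs from x = -32 to +7 mm, the motor beyond it is 20 mm wide and 16 mm high; a thin white shaft stands 8 mm up from the top at x = -21 mm. Origin: centre of its underside; z up. About 35 g.
- long_tray: long rectangular shallow light-grey tray, fixed: outside 80 mm (x) by 190 mm (y), 12 mm high, walls 3 mm, floor 3 mm thick (inside 74 x 184 mm, 9 mm deep). Origin: centre of its underside; y along its length, z up.
- square_tray: square shallow light-grey tray, fixed: outside 100 x 100 mm, 12 mm high, walls 3 mm, floor 3 mm thick (inside 94 x 94 mm, 9 mm deep). Origin: centre of its underside; x and y along its sides, z up.
- round_dish: round shallow light-grey dish, fixed: outside diameter 130 mm, 12 mm high, wall 3 mm, floor 3 mm thick (inside diameter about 122 mm, 9 mm deep). Origin: centre of its underside; z up.
- mouse: computer mouse, black and grey, 100 x 60 x 34 mm, loose, to be left alone. Origin: centre of its underside.
- breadboard: white breadboard with chips and small parts on it, 165 (x) x 55 (y) mm, 21 mm high over its parts, loose, to be left alone. Origin: centre of its underside.
Mind the look-alikes: they are no part of the job. Leave any blue look-alike of the round_dish alone.

How it is judged:
At the end, for the whole second after the job is handed in: Both batteries lie inside the long tray, both wheels inside the round dish and the motor inside the square tray: each with its underside on the tray floor (less than 7 mm above the tray's underside), the same way up, tilted less than 0.12 rad, at rest. Anywhere between the walls will do (x of battery_1 in the frame of long_tray between -0.034 and 0.034 m and y of battery_1 in the frame of long_tray between -0.086 and 0.086 m and z of battery_1 in the frame of long_tray between 0 and 0.007 m and angle between each of battery_1, battery_2, wheel_1, wheel_2, motor's own z axis and vertical below 0.12 rad and linear speed of each of battery_1, battery_2, wheel_1, wheel_2, motor below 0.02 m/s and angular speed of each of battery_1, battery_2, wheel_1, wheel_2, motor below 0.3 rad/s and x of battery_2 in the frame of long_tray between -0.034 and 0.034 m and y of battery_2 in the frame of long_tray between -0.086 and 0.086 m and z of battery_2 in the frame of long_tray between 0 and 0.007 m and horizontal distance between each of wheel_1, wheel_2 and round_dish below 0.043 m and z of wheel_1 in the frame of round_dish between 0 and 0.007 m and z of wheel_2 in the frame of round_dish between 0 and 0.007 m and x of motor in the frame of square_tray between -0.04 and 0.04 m and y of motor in the frame of square_tray between -0.04 and 0.04 m and z of motor in the frame of square_tray between 0 and 0.007 m); the robot touches nothing.
It fails at once if the mouse is shoved more than 20 mm (distance of mouse from where it was at the start of the episode above 0.02 m).
It fails at once if the breadboard is shoved more than 20 mm (distance of breadboard from where it was at the start of the episode above 0.02 m).
It fails at once if a part is dropped or thrown into its tray (arrives faster than 0.8 m/s, a fall of over 30 mm) ((horizontal distance between battery_1 and long_tray below 0.09 m and z of battery_1 in the frame of long_tray below 0.03 m and linear speed of battery_1 above 0.8 m/s) or (horizontal distance between battery_2 and long_tray below 0.09 m and z of battery_2 in the frame of long_tray below 0.03 m and linear speed of battery_2 above 0.8 m/s) or (horizontal distance between wheel_1 and round_dish below 0.09 m and z of wheel_1 in the frame of round_dish below 0.03 m and linear speed of wheel_1 above 0.8 m/s) or (horizontal distance between wheel_2 and round_dish below 0.09 m and z of wheel_2 in the frame of round_dish below 0.03 m and linear speed of wheel_2 above 0.8 m/s) or (horizontal distance between motor and square_tray below 0.09 m and z of motor in the frame of square_tray below 0.03 m and linear speed of motor above 0.8 m/s)).
It also fails if it takes over 120 s, if anything falls off the work surface, if the arm or the gripper's body presses on something with over 40 N, if the wrist force passes 120 N, or if a joint passes its speed limit or range.

ROBOT

A 6-joint arm with a two-finger parallel gripper is mounted at the origin on the work surface. World frame = base frame: x ahead of the robot, y to its left, z up, the work surface at z = 0. Lengths are in m, angles in rad, forces in N, time in s.
With the tool pointing down it reaches from about 0.35 to 0.975 m from the base axis. Payload 7.1 kg.
Tool frame: the origin (TCP) lies between the finger pads; the fingertips stand 8 mm ahead of it and the grasp point (between the pads) lies 11 mm behind it; z points along the fingers, y is the direction in which the jaws open and shut (so a half turn about z gives the same grasp; the last joint's range is limited). The gripper opens to 88 mm and grips with 3 to 60 N. Pads are 20 mm wide; open, the fingers measure 115 mm over their backs; the gripper's body (75 mm by 178 mm) begins 61 mm behind the grasp point.
Start: joints at [-1.26, 0.423, 1.63, -0, 1.089, -0.019], TCP at [0.202, -0.591, 0.231] pointing down, gripper open.
Joint ranges: [-3, 3], [-0.9, 2.11], [0.09, 2.58], [-1.31, 4.45], [0.11, 2.69], [-2.54, 2.54]. Speed limits (rad/s): [2.39, 2.39, 3.01, 3.14, 3.14, 3.14].

INTERFACE

Orientations are given as a unit quaternion [x, y, z, w].
In Python, from rig import state, snapshot, camera_model, hand_in, search_frame, place_of gives the robot as it stands.
- The arm moves only by the shell command python3 -m handwheel 'ROWS' [OPENING]. ROWS is JSON, a list of rows, each a list of 2 entries, a list of its own where there are three numbers: the shift along the tool's x, y, z in mm, then the turn, a rotation vector about the tool's x, y, z in degrees. In form: [[[dx, dy, dz], [rx, ry, rz]], ...]. A call has 1 to 20 rows; each row is the pose to reach, as a shift and turn from the pose commanded when the call began, along the tool's axes at that moment; what a row does not reach only later rows make up. A row lasts 1/8 s, in which the tool goes at most 62.5 mm and 10.7 degrees, less where a joint would pass 70% of its speed; a pose out of reach is approached as far as the arm can. A call with a gripper value outside its range is refused whole. OPENING is the closure, from 0 (fully open) to 1 (shut), set as the call begins (- or left out, the last holds). The fingers move at their own pace and stop on an object; the grip force is fixed at half the most. Time passes only in rows, so rows that repeat a pose let the fingers close. It gives the time, the measured TCP pose, the force and the opening at its end, in the units of the state.
- state(): the state, without advancing time (a new reading comes with each control period).
- snapshot(name): name is "scene" or "top"; returns the picture (384x512x3 uint8, red, green, blue); there is no depth.
- camera_model(name): a dict with "fx", "fy", "cx", "cy" (pixels), "view" (4x4, takes a point from world to camera coordinates). Camera axes: x right, y up, looking along -z (the intrinsics and any distortion apply to the point x, -y, -z); pixel columns grow to the right and rows downward; lengths in m; the calibration is good to about 2 mm. A picture is of the moment at which its call begins. camera_model takes no time and is no camera call.
- hand_in(): hands the job in, once; it reports no verdict.
Trained networks look in the newest picture that a camera, given by its name, has taken for a name from the list of things; names that differ only in an ending like _2 or _b are one class to them, and where a whole thing is asked for, a point or a joint stands for the part that bears it (a point fixed in the world has none). Each returns a list of dicts, best first, with "p" (0 to 1); they miss things now and then, are a little off and sometimes report something else, mostly with a low value. They report only what shows in the picture. A call takes as long as a camera call. They do not tell look-alikes from the thing itself.
- search_frame(camera, thing): "rect" ([centre column, centre row, width, height] in pixels, round what is visible of it).
- place_of(camera, thing): "pixel" ([column, row] in pixels: a listed point, or the origin of a listed thing).
The state is a dict: "clock": time; "qpos": joint angles; "joint_velocities": joint speeds; "joint_torque": joint torques, N m; "eef_pos": TCP position; "ee_rot": TCP orientation; "contact_force": force on the tool from outside, world axes, zero at the start; "wrist_torque": the same for the moment, N m; "finger_gap": opening from 0.0 (shut) to 1.0 (fully open).
Only numpy, scipy, OpenCV 4.12 (cv2) and the standard library are available. Lean on these libraries where they do the work, as an engineer would, in place of code of your own. Each camera call takes 0.05 s, during which the arm holds its last target.

## Working session

There is one attempt and no reset: what is moved stays moved. The work goes in short steps, Python scripts to look and compute and a shell command to move; the robot and the scene stay as the last step left them, time stands still between calls to the robot, and variables do not carry over. Pictures are saved under pics/ and viewed, and the job is handed in when it is done.

```bash
mkdir -p pics; ls; python3 - <<'E'
from rig import *
import cv2, numpy as np
s=state(); print(s)
for c in ("scene","top"):
    im=snapshot(c); cv2.imwrite(f"pics/{c}0.png",im[:,:,::-1])
    m=camera_model(c); print(c,m)
E
```

```text
pics
{'clock': 0.0, 'qpos': array([-1.25999791e+00,  4.23812166e-01,  1.63072744e+00, -3.05112283e-05,
        1.08862647e+00, -1.90386958e-02]), 'joint_velocities': array([ 1.16476673e-03, -1.87574349e-03,  8.55478289e-04, -1.30480694e-04,
        9.65928726e-05, -1.14409694e-03]), 'joint_torque': array([ 3.66990457e-05, -5.44630587e+01, -2.73664945e+01,  6.43752306e-02,
        2.27419962e-02, -9.82155643e-05]), 'eef_pos': array([ 0.20224832, -0.59076368,  0.2299049 ]), 'ee_rot': array([ 9.86430261e-01,  1.64178931e-01, -1.27725877e-04, -7.76390529e-04]), 'contact_force': array([ 0.55834012, -0.73831998, -0.21536659]), 'wrist_torque': array([ 0.01272172, -0.01948464, -0.03667339]), 'finger_gap': 1.00139378240132}
scene {'fx': 399.9641674805909, 'fy': 399.9641674805909, 'cx': 254.24812249185743, 'cy': 192.84771576331138, 'view': array([[-0.77112842,  0.63651095, -0.01465501,  0.39349403],
       [-0.35828099, -0.4147974 ,  0.83640771,  0.13821765],
       [ 0.5263038 ,  0.65022837,  0.54791183, -1.45032645],
       [ 0.        ,  0.        ,  0.        ,  1.        ]])}
top {'fx': 439.448677142786, 'fy': 439.448677142786, 'cx': 260.14217015378665, 'cy': 193.51570084912134, 'view': array([[-0.01845058, -0.99981529, -0.00538092, -0.00949305],
       [ 0.9968694 , -0.01880952,  0.07679587, -0.5032044 ],
       [-0.07688289, -0.00394714,  0.99703232, -1.61164581],
       [ 0.        ,  0.        ,  0.        ,  1.        ]])}
```

View pics/scene0.png

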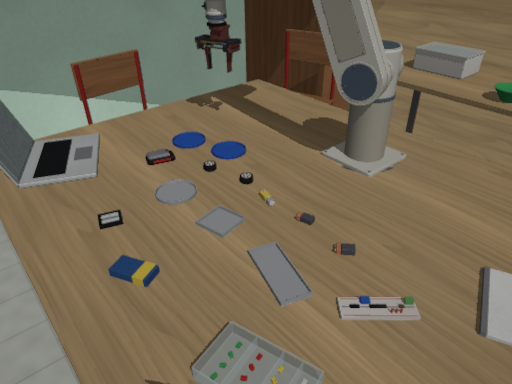

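View pics/top0.png

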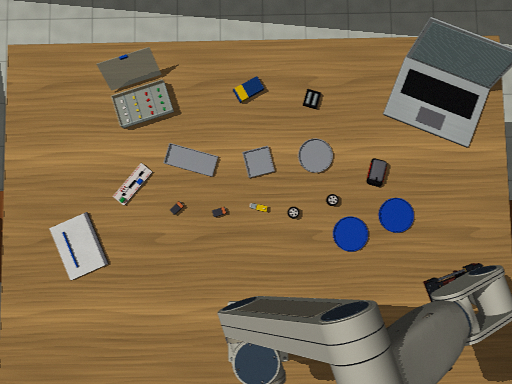

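The top view shows the batteries near (178,208) and (220,212), the motor at (260,208), and the wheels at (293,212) and (333,200). The long tray is at (192,160), the square tray at (259,162) and the grey dish at (316,155). The two blue dishes are look-alikes. The mouse is at (377,171) and the breadboard at (132,184).

```bash
cat > h.py <<'E'
from rig import *
import cv2, numpy as np
from scipy.spatial.transform import Rotation as R
def topx(c,u,z):
    m=camera_model(c);V=m["view"];r=V[:3,:3];t=V[:3,3]
    o=-r.T@t; d=r.T@np.array([(u[0]-m["cx"])/m["fx"],-(u[1]-m["cy"])/m["fy"],-1])
    return o+d*(z-o[2])/d[2]
def proj(c,P):
    m=camera_model(c);V=m["view"];p=V[:3,:3]@np.array(P,float)+V[:3,3]
    return np.array([m["cx"]+m["fx"]*p[0]/-p[2], m["cy"]-m["fy"]*p[1]/-p[2]])
E
python3 - <<'E'
from h import *
for c in ("top","scene"):
    for t in ("battery_1","wheel_1","motor","long_tray","square_tray","round_dish","mouse","breadboard"):
        print(c,t)
        for d in place_of(c,t)[:4]:
            print("   ",round(d["p"],2),np.round(d["pixel"],1),np.round(topx(c,d["pixel"],0.0)[:2],4))
im=snapshot("top")[:,:,::-1]
cv2.imwrite("pics/z1.png",cv2.resize(im[130:260,100:260],None,fx=5,fy=4.6,interpolation=cv2.INTER_CUBIC)[:600])
cv2.imwrite("pics/z1.png",cv2.resize(im[140:250,110:260],None,fx=5,fy=5,interpolation=cv2.INTER_CUBIC))
cv2.imwrite("pics/z2.png",cv2.resize(im[130:240,230:380],None,fx=5,fy=5,interpolation=cv2.INTER_CUBIC))
E
```

```text
top battery_1
    0.52 [175.9 206.5] [0.4616 0.298 ]
    0.42 [218.  214.3] [0.4294 0.1404]
top wheel_1
    0.53 [332.3 199.2] [ 0.478  -0.2888]
    0.5 [291.4 213.5] [ 0.4273 -0.1343]
top motor
    0.67 [257.6 206.5] [ 0.4558 -0.0084]
top long_tray
    0.69 [191.6 163. ] [0.625 0.238]
    0.22 [134.2 186.1] [0.5414 0.4549]
top square_tray
    0.82 [256.6 163.3] [ 0.6191 -0.0075]
top round_dish
    0.96 [315.9 158.1] [ 0.6346 -0.2318]
    0.74 [394.5 213.5] [ 0.4201 -0.5193]
    0.58 [346.3 232.2] [ 0.3538 -0.3371]
top mouse
    0.57 [371.  173.5] [ 0.5721 -0.4374]
top breadboard
    0.72 [132.  184.9] [0.5461 0.4632]
scene battery_1
    0.62 [346.1 253.3] [0.4602 0.3039]
    0.47 [306.  220.7] [0.4393 0.1429]
scene wheel_1
    0.63 [241.8 179.6] [ 0.4388 -0.151 ]
    0.62 [210.2 168.8] [ 0.4771 -0.279 ]
    0.61 [159.2 161.6] [ 0.5859 -0.4421]
    0.54 [377.4 307.2] [0.5441 0.4595]
scene motor
    0.59 [267.2 203.4] [0.4658 0.0072]
scene long_tray
    0.88 [277.8 275.5] [0.644  0.2498]
scene square_tray
    0.7 [217.3 220.7] [ 0.6292 -0.0202]
scene round_dish
    0.91 [227.8 151.1] [ 0.3524 -0.3461]
    0.75 [178.4 191.9] [ 0.636  -0.2233]
    0.59 [187.2 140. ] [ 0.4166 -0.5282]
    0.44 [243.5 178.2] [ 0.4291 -0.1543]
scene mouse
    0.69 [158.1 159.5] [ 0.5813 -0.4589]
    0.68 [174.6 194.7] [ 0.6533 -0.2171]
scene breadboard
    0.78 [375.7 309.8] [0.5528 0.4615]
```

View pics/z1.png

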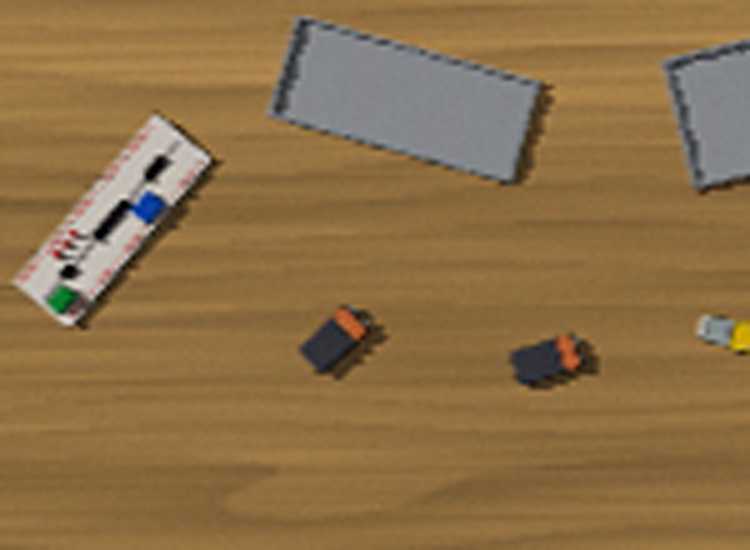

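View pics/z2.png

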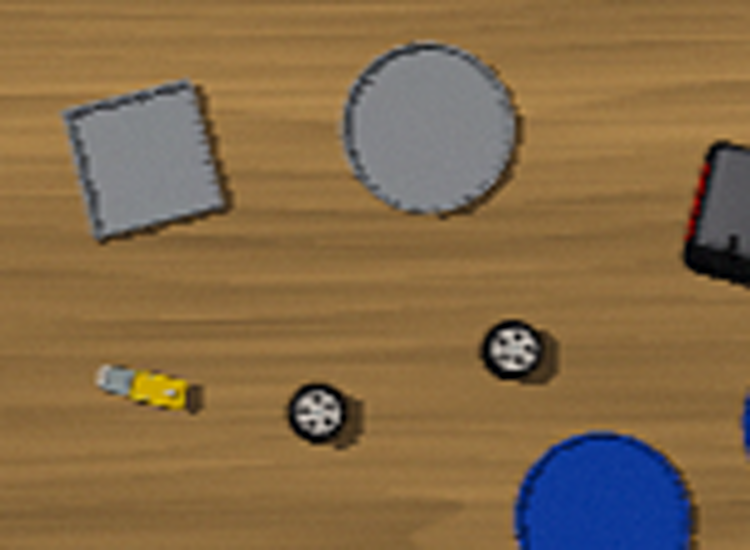

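```bash
cat > seg.py <<'E'
from h import *
def measure(img, F=6, draw=None):
    big=cv2.resize(img,None,fx=F,fy=F,interpolation=cv2.INTER_CUBIC).astype(int)
    r,g,b=big[...,0],big[...,1],big[...,2]
    def blob(mask,c,rad):
        m=np.zeros(mask.shape,np.uint8); 
        cv2.circle(m,(int(c[0]*F),int(c[1]*F)),int(rad*F),1,-1)
        m=(m&mask.astype(np.uint8))
        m=cv2.morphologyEx(m,cv2.MORPH_CLOSE,np.ones((5,5)))
        n,l,st,ce=cv2.connectedComponentsWithStats(m)
        k=1+np.argmax(st[1:,4]); pts=np.argwhere(l==k)[:,::-1].astype(np.float32)
        return pts
    f=lambda p:(np.array(p)+.5)/F-.5
    return blob,f,(r,g,b)
E
python3 - <<'E'
from seg import *
im=snapshot("top"); blob,f,(r,g,b)=measure(im)
out=cv2.resize(im,None,fx=6,fy=6,interpolation=cv2.INTER_CUBIC)[:,:,::-1].copy()
bat=((b>=r-6)&(r<95))|((r>150)&(r-g>70))
yel=(r-b>120)&(g>120); met=(b>=g-3)&(r>75)&(r-b<5)
whl=(abs(r-b)<14)
gray=(abs(r-b)<22)&(r>70)
def rect(pts,z,name):
    rr=cv2.minAreaRect(pts); c=cv2.boxPoints(rr)
    cv2.polylines(out,[c.astype(int)],True,(0,0,255),1)
    W=np.array([topx("top",f(q),z)[:2] for q in c])
    e=[W[1]-W[0],W[2]-W[1]]
    if np.linalg.norm(e[0])<np.linalg.norm(e[1]): e=e[::-1]
    print(name,"c",W.mean(0).round(4),"size",[round(float(np.linalg.norm(x)),4) for x in e],"ang",round(float(np.degrees(np.arctan2(e[0][1],e[0][0]))),1),"area c",topx("top",f(pts.mean(0)),z)[:2].round(4))
rect(blob(bat,(176.5,208),9),.0175,"bat1"); rect(blob(bat,(219,212),9),.0175,"bat2")
rect(blob(yel,(262,208),11),.018,"motyel"); rect(blob(yel|met,(259.5,207.5),12),.018,"mot")
rect(blob(gray,(192,160),31),.012,"long"); rect(blob(gray,(259,162),22),.012,"sq")
for n,c,rad,m,z in (("w1",(293.5,212.5),7.5,whl,.022),("w2",(333,200),7.5,whl,.022),("dish",(316,155.5),19,gray,.012)):
    p=blob(m,c,rad); e=cv2.fitEllipse(cv2.convexHull(p)); cv2.ellipse(out,e,(0,0,255),1)
    w=topx("top",f(e[0]),z); print(n,w[:2].round(4),np.array(e[1])/6, 439.4/1.55*(.044 if n[0]=='w' else .13))
cv2.imwrite("pics/f1.png",out[1130:1330,960:1660]); cv2.imwrite("pics/f2.png",out[1130:1330,1500:2100]);cv2.imwrite("pics/f3.png",cv2.resize(out[800:1150,960:2060],None,fx=.7,fy=.7))
E
```

```text
bat1 c [0.4575 0.2914] size [0.05, 0.0269] ang -45.6 area c [0.4564 0.2934]
bat2 c [0.437 0.142] size [0.0334, 0.0255] ang -74.5 area c [0.4369 0.1422]
motyel c [ 0.4511 -0.022 ] size [0.0402, 0.0234] ang -102.4 area c [ 0.4511 -0.0218]
mot c [ 0.4535 -0.0113] size [0.0621, 0.0234] ang -102.4 area c [ 0.4529 -0.0138]
long c [0.637  0.2405] size [0.1934, 0.0814] ang -106.7 area c [0.6361 0.2379]
sq c [ 0.6246 -0.0136] size [0.1018, 0.1014] ang -167.1 area c [ 0.6238 -0.0139]
w1 [ 0.4313 -0.1392] [11.24106089 11.49172338] 12.473290322580642
w2 [ 0.4751 -0.2843] [11.40693156 11.96148046] 12.473290322580642
dish [ 0.644  -0.2278] [34.12079112 34.57785797] 36.85290322580645
```

View pics/f1.png

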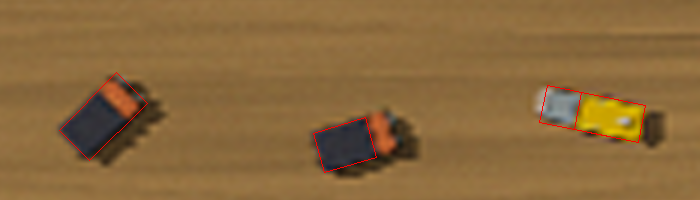

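View pics/f2.png

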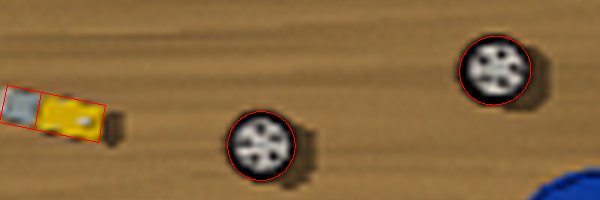

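View pics/f3.png

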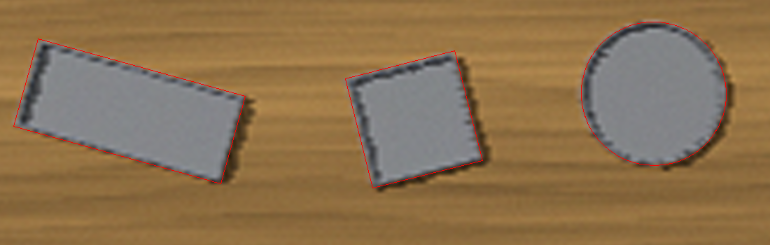

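```bash
cat > go.py <<'E'
from h import *
import sys
def go(x,y,z,jaw):
    s=state(); p=np.array(s["eef_pos"]); r=R.from_quat(s["ee_rot"])
    yx=r.as_matrix()[:,1]; cur=np.degrees(np.arctan2(yx[1],yx[0]))
    d=(jaw-cur+90)%180-90
    jaw=np.radians(cur+d)
    Y=np.array([np.cos(jaw),np.sin(jaw),0]);Z=np.array([0,0,-1.]);X=np.cross(Y,Z)
    T=R.from_matrix(np.c_[X,Y,Z])
    sh=r.inv().apply(np.array([x,y,z])-p)*1000; tn=np.degrees((r.inv()*T).as_rotvec())
    print("pos",p.round(4),"jaw",round(cur,1),"t",round(s["clock"],2),"gap",round(s["finger_gap"],3),"q6",round(s["qpos"][5],2),"F",np.round(s["contact_force"],1))
    print("shift",sh.round(1),"turn",tn.round(1),"rows",round(max(np.linalg.norm(sh)/62.5,np.linalg.norm(tn)/10.7),1))
if __name__=="__main__": go(*map(float,sys.argv[1:5]))
E
python3 go.py .4751 -.2843 .09 -20
```

```text
pos [ 0.2024 -0.5913  0.2307] jaw -71.1 t 1.0 gap 1.003 q6 -0.02 F [ 0.4  0.3 -0.4]
shift [ 357.4 -202.2  140.7] turn [ -0.    0.  -51.1] rows 6.9
```

```bash
python3 -m handwheel '[[[357,-202,141],[0,0,-51]],[[357,-202,141],[0,0,-51]],[[357,-202,141],[0,0,-51]],[[357,-202,141],[0,0,-51]],[[357,-202,141],[0,0,-51]],[[357,-202,141],[0,0,-51]],[[357,-202,141],[0,0,-51]],[[357,-202,141],[0,0,-51]],[[357,-202,141],[0,0,-51]],[[357,-202,141],[0,0,-51]],[[357,-202,141],[0,0,-51]]]' 0; python3 go.py .4751 -.2843 .011 -20
python3 - <<'E'
from h import *
cv2.imwrite("pics/a1.png",cv2.resize(snapshot("scene")[100:230,130:330,::-1],None,fx=4,fy=4))
E
```

```text
clock: 2.38
eef_pos: [0.4743, -0.2858, 0.0902]
ee_rot: [0.82, 0.572, 0.0, 0.0]
contact_force: [-0.2, 0.3, 0.1]
finger_gap: 1.002
pos [ 0.4743 -0.2858  0.0902] jaw -20.2 t 2.38 gap 1.002 q6 -0.21 F [-0.2  0.3  0.1]
shift [ 1.7  0.2 79.2] turn [ 0.1  0.  -0.2] rows 1.3
```

View pics/a1.png

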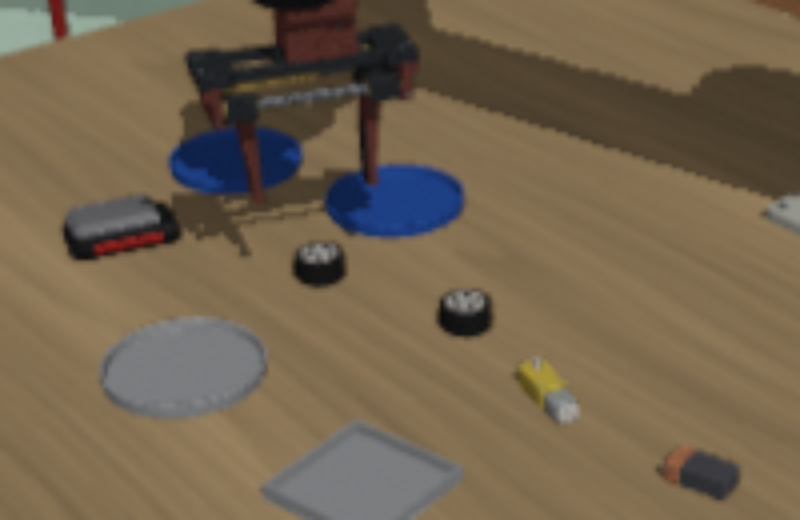

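```bash
python3 - <<'E'
from h import *
print(proj("scene",(.4743,-.2858,.082)),proj("scene",(.4751,-.2843,.011)))
# scene-based cross-check of object centres via pixel of wheel tops
for n,P in dict(w2=(.4751,-.2843,.022),w1=(.4313,-.1392,.022),b1=(.4575,.2914,.0175),b2=(.439,.135,.0175),mot=(.4538,-.0096,.018),lt=(.637,.2405,.012),sq=(.6246,-.0136,.012),dish=(.644,-.2278,.012)).items(): print(n,proj("scene",P).round(1))
E
```

```text
[207.92910456 146.51355852] [209.58851213 165.25976486]
w2 [209.3 162.5]
w1 [245.6 174.5]
b1 [343.7 245.1]
b2 [304.4 214.4]
mot [266.6 194.6]
lt [277.4 268.3]
sq [219.7 217.7]
dish [175. 189.]
```

The projections match the picture: the tips are at (208,147) and wheel_2 at (210,165). I'll lower onto the wheel and close.

```bash
python3 -m handwheel '[[[1.5,0,45],[0,0,0]],[[1.5,0,60],[0,0,0]],[[1.5,0,72],[0,0,0]],[[1.5,0,79],[0,0,0]],[[1.5,0,79],[0,0,0]]]'; python3 go.py .4751 -.2843 .011 -20;  python3 -m handwheel '[[[0,0,0],[0,0,0]],[[0,0,0],[0,0,0]],[[0,0,0],[0,0,0]],[[0,0,0],[0,0,0]],[[0,0,0],[0,0,0]],[[0,0,0],[0,0,0]],[[0,0,0],[0,0,0]],[[0,0,0],[0,0,0]]]' 1
```

```text
clock: 3.05
eef_pos: [0.4754, -0.2833, 0.0107]
ee_rot: [0.82, 0.573, 0.0, -0.0]
contact_force: [0.4, -0.2, 0.3]
finger_gap: 1.0
pos [ 0.4754 -0.2833  0.0107] jaw -20.1 t 3.05 gap 1.0 q6 -0.21 F [ 0.4 -0.2  0.3]
shift [-1.1  0.1 -0.3] turn [-0.  -0.  -0.1] rows 0.0
clock: 4.05
eef_pos: [0.4753, -0.2832, 0.0107]
ee_rot: [0.82, 0.573, 0.0, 0.0]
contact_force: [0.2, 0.3, 1.5]
finger_gap: 0.497
```

```bash
python3 -m handwheel '[[[0,0,-20],[0,0,0]],[[0,0,-60],[0,0,0]],[[0,0,-60],[0,0,0]]]'; python3 go.py .635 -.2533 .071 -20
```

```text
clock: 4.42
eef_pos: [0.4773, -0.2844, 0.0742]
ee_rot: [0.82, 0.573, 0.001, 0.003]
contact_force: [0.6, 0.1, -0.6]
finger_gap: 0.498
pos [ 0.4773 -0.2844  0.0742] jaw -20.1 t 4.42 gap 0.498 q6 -0.21 F [ 0.6  0.1 -0.6]
shift [ 83.4 137.4   3.9] turn [ 0.3  0.1 -0.1] rows 2.6
```

```bash
python3 -m handwheel '[[[20,33,0],[0,0,0]],[[45,73,0],[0,0,0]],[[70,115,0],[0,0,0]],[[84,138,0],[0,0,0]],[[84,138,0],[0,0,0]],[[84,138,0],[0,0,0]],[[84,138,0],[0,0,0]]]'; python3 go.py .635 -.2533 .0142 -20
```

```text
clock: 5.3
eef_pos: [0.6323, -0.252, 0.0705]
ee_rot: [0.82, 0.572, -0.0, -0.001]
contact_force: [0.5, 0.6, -0.3]
finger_gap: 0.492
pos [ 0.6323 -0.252   0.0705] jaw -20.2 t 5.3 gap 0.492 q6 -0.04 F [ 0.5  0.6 -0.3]
shift [-0.3  3.1 56.3] turn [-0.1  0.  -0.2] rows 0.9
```

```bash
python3 -m handwheel '[[[0,3,20],[0,0,0]],[[0,3,38],[0,0,0]],[[0,3,48],[0,0,0]],[[0,3,53],[0,0,0]],[[0,3,55],[0,0,0]],[[0,3,55],[0,0,0]],[[0,3,55],[0,0,0]]]'; python3 go.py .635 -.2533 .0137 -20
python3 - <<'E'
from h import *
cv2.imwrite("pics/a2.png",cv2.resize(snapshot("scene")[120:230,110:270,::-1],None,fx=5,fy=5))
E
```

```text
clock: 6.18
eef_pos: [0.6369, -0.2529, 0.0163]
ee_rot: [0.82, 0.573, 0.0, 0.0]
contact_force: [-0.2, 0.2, -0.8]
finger_gap: 0.494
pos [ 0.6369 -0.2529  0.0163] jaw -20.1 t 6.17 gap 0.494 q6 -0.04 F [-0.2  0.2 -0.8]
shift [-1.1 -1.7  2.6] turn [ 0.1  0.  -0.1] rows 0.1
```

View pics/a2.png

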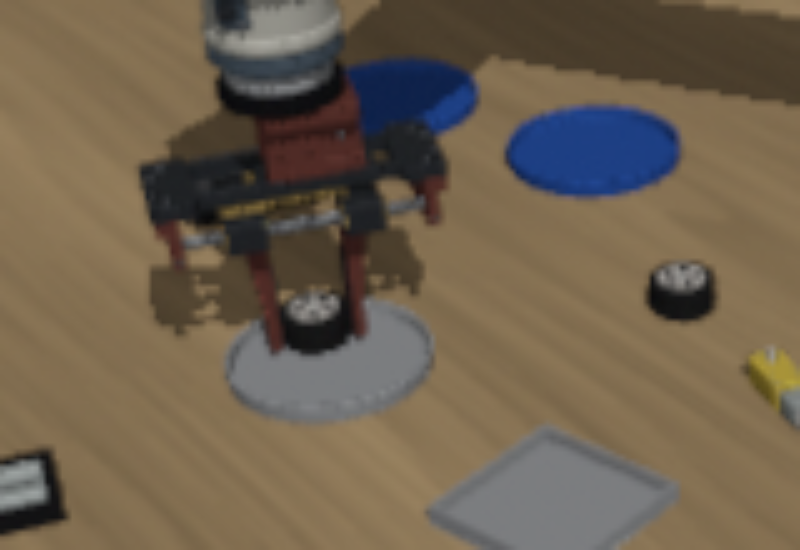

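Wheel_2 hangs upright inside the dish at about zoom (315,315). I'll lower it the last 2 mm, open partway and lift.

```bash
python3 -m handwheel '[[[0,0,1],[0,0,0]],[[0,0,2.5],[0,0,0]],[[0,0,2.5],[0,0,0]],[[0,0,2.5],[0,0,0]]]';  python3 -m handwheel '[[[0,0,2.5],[0,0,0]],[[0,0,2.5],[0,0,0]],[[0,0,2.5],[0,0,0]],[[0,0,2.5],[0,0,0]]]' 0.36; python3 go.py .635 -.2533 .09 -20
```

```text
clock: 6.72
eef_pos: [0.6367, -0.2528, 0.0138]
ee_rot: [0.82, 0.573, 0.0, 0.0]
contact_force: [-1.0, 0.2, 5.9]
finger_gap: 0.492
clock: 7.22
eef_pos: [0.638, -0.2534, 0.0115]
ee_rot: [0.82, 0.573, 0.001, 0.001]
contact_force: [4.3, -1.4, 4.3]
finger_gap: 0.641
pos [ 0.638  -0.2534  0.0115] jaw -20.1 t 7.22 gap 0.641 q6 -0.04 F [ 4.3 -1.4  4.3]
shift [ -1.   -2.6 -78.5] turn [ 0.2  0.  -0.1] rows 1.3
```

```bash
python3 -m handwheel '[[[0,0,-25],[0,0,0]],[[0,0,-79],[0,0,0]],[[0,0,-79],[0,0,0]],[[0,0,-79],[0,0,0]]]'; python3 go.py .4313 -.1392 .09 -20
```

```text
clock: 7.72
eef_pos: [0.6359, -0.2524, 0.09]
ee_rot: [0.82, 0.573, -0.0, -0.0]
contact_force: [0.0, 0.1, 0.1]
finger_gap: 0.638
pos [ 0.6359 -0.2524  0.09  ] jaw -20.1 t 7.72 gap 0.638 q6 -0.04 F [0.  0.1 0.1]
shift [ 3.60e+01 -2.31e+02  2.00e-01] turn [-0.  -0.  -0.1] rows 3.7
```

```bash
python3 -m handwheel '[[[36,-231,0],[0,0,0]],[[36,-231,0],[0,0,0]],[[36,-231,0],[0,0,0]],[[36,-231,0],[0,0,0]],[[36,-231,0],[0,0,0]],[[36,-231,0],[0,0,0]],[[36,-231,0],[0,0,0]]]' 0; python3 go.py .4313 -.1392 .011 -20
python3 - <<'E'
from h import *
cv2.imwrite("pics/a3.png",cv2.resize(snapshot("top")[120:230,230:390,::-1],None,fx=5,fy=5))
E
```

```text
clock: 8.6
eef_pos: [0.4333, -0.1402, 0.0895]
ee_rot: [0.82, 0.573, 0.0, 0.0]
contact_force: [0.4, -0.5, 0.3]
finger_gap: 1.0
pos [ 0.4333 -0.1402  0.0895] jaw -20.1 t 8.6 gap 1.0 q6 0.01 F [ 0.4 -0.5  0.3]
shift [ 0.2 -2.3 78.5] turn [ 0.  -0.  -0.1] rows 1.3
```

View pics/a3.png

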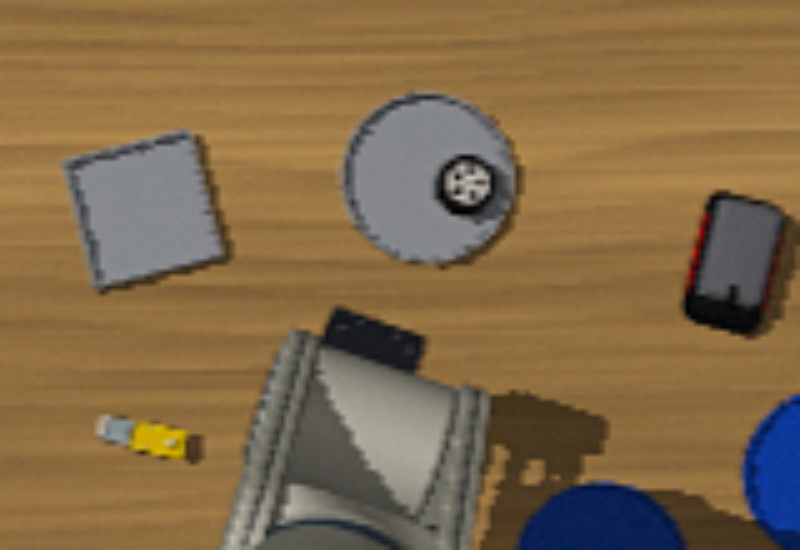

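Wheel_2 lies flat in the dish at zoom (467,185), about 28 mm right of the centre. Wheel_1 is next.

```bash
python3 -m handwheel '[[[0,-2,45],[0,0,0]],[[0,-2,60],[0,0,0]],[[0,-2,72],[0,0,0]],[[0,-2,78.5],[0,0,0]],[[0,-2,78.5],[0,0,0]]]'; python3 -m handwheel '[[[0,0,0],[0,0,0]],[[0,0,0],[0,0,0]],[[0,0,0],[0,0,0]],[[0,0,0],[0,0,0]],[[0,0,0],[0,0,0]],[[0,0,0],[0,0,0]]]' 1;python3 -m handwheel '[[[0,0,-20],[0,0,0]],[[0,0,-60],[0,0,0]],[[0,0,-60],[0,0,0]],[[0,0,-60],[0,0,0]]]'; python3 go.py .653 -.2023 .071 -20
```

```text
clock: 9.28
eef_pos: [0.4303, -0.1389, 0.0112]
ee_rot: [0.82, 0.573, 0.0, 0.0]
contact_force: [0.6, 0.2, 0.3]
finger_gap: 0.997
clock: 10.02
eef_pos: [0.4302, -0.1389, 0.0113]
ee_rot: [0.82, 0.573, 0.0, 0.0]
contact_force: [-0.0, -0.6, 1.5]
finger_gap: 0.496
clock: 10.52
eef_pos: [0.4299, -0.1388, 0.0709]
ee_rot: [0.82, 0.573, 0.0, 0.0]
contact_force: [0.2, 0.2, -0.9]
finger_gap: 0.49
pos [ 0.4299 -0.1388  0.0709] jaw -20.1 t 10.53 gap 0.49 q6 0.01 F [ 0.2  0.2 -0.9]
shift [ 1.700e+01  2.313e+02 -1.000e-01] turn [ 0.  -0.  -0.1] rows 3.7
```

```bash
python3 -m handwheel '[[[2,30,0],[0,0,0]],[[5,75,0],[0,0,0]],[[9,125,0],[0,0,0]],[[13,175,0],[0,0,0]],[[16,212,0],[0,0,0]],[[17,229,0],[0,0,0]],[[17,231,0],[0,0,0]],[[17,231,0],[0,0,0]],[[17,231,0],[0,0,0]]]'; python3 go.py .653 -.2023 .016 -20
```

```text
clock: 11.65
eef_pos: [0.6517, -0.2019, 0.0707]
ee_rot: [0.82, 0.573, -0.0, -0.001]
contact_force: [-0.4, -0.5, 0.7]
finger_gap: 0.495
pos [ 0.6517 -0.2019  0.0707] jaw -20.1 t 11.65 gap 0.495 q6 0.03 F [-0.4 -0.5  0.7]
shift [ 0.1  1.4 54.7] turn [-0.1  0.  -0.1] rows 0.9
```

```bash
python3 -m handwheel '[[[0,0,20],[0,0,0]],[[0,0,38],[0,0,0]],[[0,0,48],[0,0,0]],[[0,0,53],[0,0,0]],[[0,0,55],[0,0,0]],[[0,0,56],[0,0,0]],[[0,0,57],[0,0,0]],[[0,0,57],[0,0,0]]]'; python3 -m handwheel '[[[0,0,0],[0,0,0]],[[0,0,0],[0,0,0]],[[0,0,0],[0,0,0]],[[0,0,0],[0,0,0]]]' 0.36; python3 -m handwheel '[[[0,0,-25],[0,0,0]],[[0,0,-77],[0,0,0]],[[0,0,-77],[0,0,0]],[[0,0,-77],[0,0,0]]]'; python3 go.py .4525 -.0155 .09 -12.4
```

```text
clock: 12.65
eef_pos: [0.653, -0.2023, 0.0145]
ee_rot: [0.82, 0.573, 0.0, 0.0]
contact_force: [0.5, -1.1, 0.1]
finger_gap: 0.491
clock: 13.15
eef_pos: [0.6529, -0.2023, 0.0142]
ee_rot: [0.82, 0.573, 0.0, 0.0]
contact_force: [0.5, 0.3, 0.1]
finger_gap: 0.638
clock: 13.65
eef_pos: [0.6531, -0.2024, 0.0924]
ee_rot: [0.82, 0.573, 0.0, 0.001]
contact_force: [-0.5, 0.2, -0.9]
finger_gap: 0.643
pos [ 0.6531 -0.2024  0.0924] jaw -20.1 t 13.65 gap 0.643 q6 0.03 F [-0.5  0.2 -0.9]
shift [ 106.5 -252.6    2.1] turn [ 0.1  0.  -7.7] rows 4.4
```

```bash
python3 -m handwheel '[[[106,-252,2],[0,0,-7.7]],[[106,-252,2],[0,0,-7.7]],[[106,-252,2],[0,0,-7.7]],[[106,-252,2],[0,0,-7.7]],[[106,-252,2],[0,0,-7.7]],[[106,-252,2],[0,0,-7.7]],[[106,-252,2],[0,0,-7.7]],[[106,-252,2],[0,0,-7.7]]]' 0.3; python3 go.py .4525 -.0155 .011 -12.4
python3 - <<'E'
from h import *
a=snapshot("top")[120:230,230:390,::-1]; b=snapshot("scene")[130:240,150:310,::-1]
cv2.imwrite("pics/a4.png",cv2.resize(np.vstack([a,b]),None,fx=2.7*2/2,fy=2.7))
cv2.imwrite("pics/a4b.png",cv2.resize(b,None,fx=5,fy=5))
E
```

```text
clock: 14.65
eef_pos: [0.4538, -0.0168, 0.0891]
ee_rot: [0.78, 0.626, 0.0, 0.0]
contact_force: [-0.2, 0.5, 0.5]
finger_gap: 0.703
pos [ 0.4538 -0.0168  0.0891] jaw -12.5 t 14.65 gap 0.703 q6 0.15 F [-0.2  0.5  0.5]
shift [ 1.  -1.6 78.1] turn [ 0.  -0.  -0.1] rows 1.2
```

View pics/a4.png

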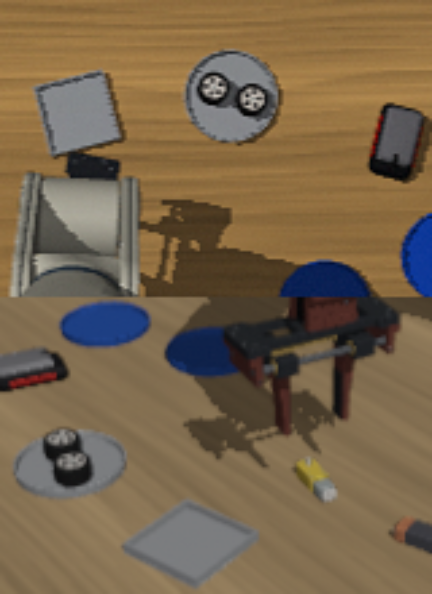

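View pics/a4b.png

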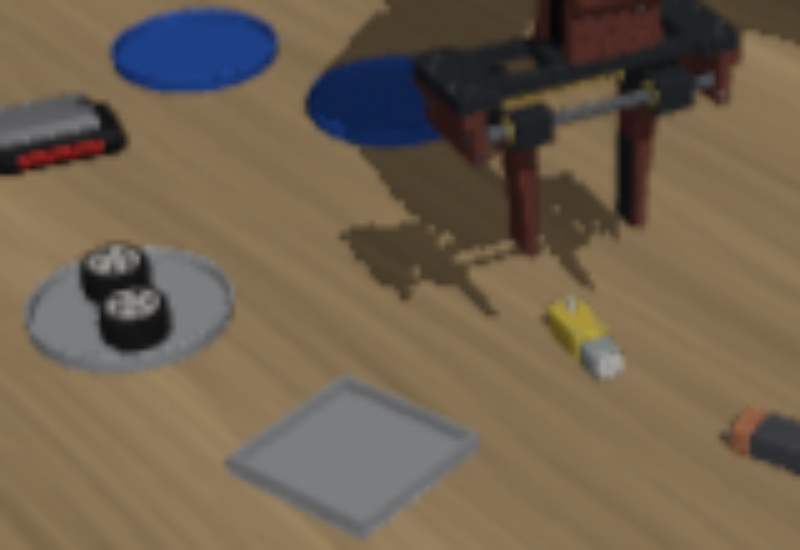

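Both wheels lie flat and apart inside the dish. Next is the motor.

```bash
python3 -m handwheel '[[[0.5,-1.5,45],[0,0,0]],[[0.5,-1.5,60],[0,0,0]],[[0.5,-1.5,72],[0,0,0]],[[0.5,-1.5,78],[0,0,0]],[[0.5,-1.5,78],[0,0,0]]]'; python3 -m handwheel '[[[0,0,0],[0,0,0]],[[0,0,0],[0,0,0]],[[0,0,0],[0,0,0]],[[0,0,0],[0,0,0]],[[0,0,0],[0,0,0]],[[0,0,0],[0,0,0]]]' 1;python3 -m handwheel '[[[0,0,-20],[0,0,0]],[[0,0,-60],[0,0,0]],[[0,0,-60],[0,0,0]],[[0,0,-60],[0,0,0]]]'; python3 go.py .6246 -.0200 .071 12.9
```

```text
clock: 15.38
eef_pos: [0.4515, -0.0153, 0.0113]
ee_rot: [0.779, 0.627, 0.0, 0.0]
contact_force: [0.7, -0.2, 0.8]
finger_gap: 0.697
clock: 16.12
eef_pos: [0.4514, -0.0153, 0.0113]
ee_rot: [0.779, 0.627, 0.0, 0.0]
contact_force: [-0.9, -0.3, 3.2]
finger_gap: 0.243
clock: 16.62
eef_pos: [0.4512, -0.0153, 0.0709]
ee_rot: [0.779, 0.627, 0.0, 0.0]
contact_force: [-0.6, 0.8, -0.4]
finger_gap: 0.245
pos [ 0.4512 -0.0153  0.0709] jaw -12.4 t 16.62 gap 0.245 q6 0.16 F [-0.6  0.8 -0.4]
shift [ 3.270e+01  1.704e+02 -1.000e-01] turn [  0.    0.  -25.3] rows 2.8
```

```bash
python3 -m handwheel '[[[5,25,0],[0,0,-4]],[[11,60,0],[0,0,-9]],[[19,100,0],[0,0,-15]],[[26,138,0],[0,0,-20]],[[31,162,0],[0,0,-24]],[[33,171,0],[0,0,-25.3]],[[33,171,0],[0,0,-25.3]],[[33,171,0],[0,0,-25.3]],[[33,171,0],[0,0,-25.3]]]'; python3 go.py .6255 -.0195 .0145 12.9
python3 - <<'E'
from h import *
cv2.imwrite("pics/a5.png",cv2.resize(snapshot("scene")[130:250,150:310,::-1],None,fx=5,fy=5))
E
```

```text
clock: 17.75
eef_pos: [0.6245, -0.0198, 0.0711]
ee_rot: [0.623, 0.782, -0.0, -0.0]
contact_force: [0.4, 0.7, -0.5]
finger_gap: 0.247
pos [ 0.6245 -0.0198  0.0711] jaw 12.9 t 17.75 gap 0.247 q6 -0.28 F [ 0.4  0.7 -0.5]
shift [ 0.   1.  56.6] turn [-0. -0. -0.] rows 0.9
```

View pics/a5.png

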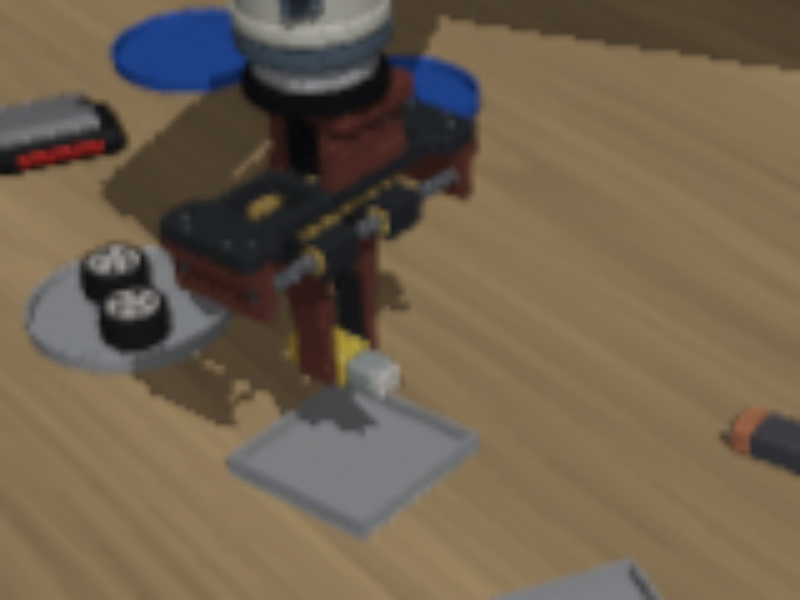

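The motor hangs level over the square tray. Lowered 57 mm, it lands at about zoom (350,455), which is the tray's centre.

```bash
python3 -m handwheel '[[[0,1,20],[0,0,0]],[[0,1,38],[0,0,0]],[[0,1,48],[0,0,0]],[[0,1,53],[0,0,0]],[[0,1,55],[0,0,0]],[[0,1,56],[0,0,0]],[[0,1,57],[0,0,0]],[[0,1,57],[0,0,0]]]'; python3 -m handwheel '[[[0,0,0],[0,0,0]],[[0,0,0],[0,0,0]],[[0,0,0],[0,0,0]],[[0,0,0],[0,0,0]]]' 0.5; python3 -m handwheel '[[[0,0,-25],[0,0,0]],[[0,0,-77],[0,0,0]],[[0,0,-77],[0,0,0]],[[0,0,-77],[0,0,0]]]'; python3 go.py .439 .135 .09 15.5
```

```text
clock: 18.8
eef_pos: [0.6266, -0.0196, 0.0144]
ee_rot: [0.623, 0.782, 0.0, 0.0]
contact_force: [0.2, -0.1, 0.3]
finger_gap: 0.247
clock: 19.3
eef_pos: [0.6264, -0.0196, 0.0142]
ee_rot: [0.623, 0.782, 0.0, 0.0]
contact_force: [-0.1, -1.4, 0.5]
finger_gap: 0.498
clock: 19.8
eef_pos: [0.6261, -0.0196, 0.091]
ee_rot: [0.623, 0.782, -0.0, -0.0]
contact_force: [-0.2, 0.7, 1.0]
finger_gap: 0.502
pos [ 0.6261 -0.0196  0.091 ] jaw 12.9 t 19.8 gap 0.502 q6 -0.28 F [-0.2  0.7  1. ]
shift [ 192.4 -147.9    1. ] turn [-0.  -0.  -2.6] rows 3.9
```

```bash
python3 -m handwheel '[[[192,-148,1],[0,0,-2.6]],[[192,-148,1],[0,0,-2.6]],[[192,-148,1],[0,0,-2.6]],[[192,-148,1],[0,0,-2.6]],[[192,-148,1],[0,0,-2.6]],[[192,-148,1],[0,0,-2.6]],[[192,-148,1],[0,0,-2.6]],[[192,-148,1],[0,0,-2.6]]]' 0.2; python3 go.py .439 .135 .011 15.5
python3 - <<'E'
from h import *
a=snapshot("top")[130:230,160:320,::-1]; b=snapshot("scene")[130:270,190:360,::-1]
cv2.imwrite("pics/a6.png",cv2.resize(a,None,fx=5,fy=5))
cv2.imwrite("pics/a6b.png",cv2.resize(b,None,fx=4.2,fy=4.2))
E
```

```text
clock: 20.8
eef_pos: [0.4401, 0.1339, 0.09]
ee_rot: [0.606, 0.796, 0.0, 0.0]
contact_force: [-1.1, 0.3, 0.2]
finger_gap: 0.798
pos [0.4401 0.1339 0.09  ] jaw 15.4 t 20.8 gap 0.798 q6 0.0 F [-1.1  0.3  0.2]
shift [ 1.3 -0.8 79. ] turn [ 0.   0.  -0.1] rows 1.3
```

View pics/a6.png

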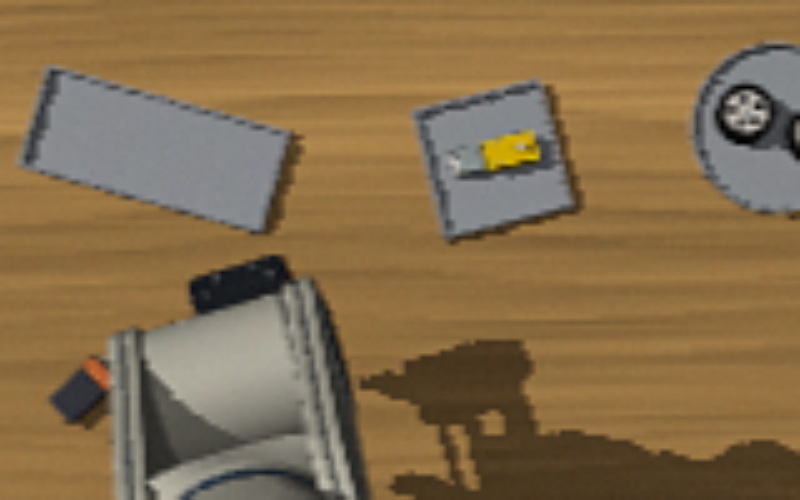

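View pics/a6b.png

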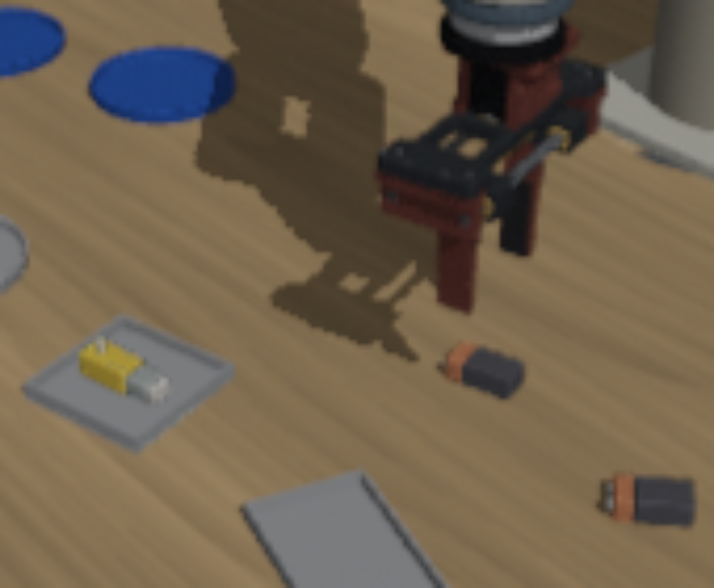

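The motor is flat and central in its tray, and battery_2 shows where I predicted, about (305,216). Lowering on it now.

```bash
python3 -m handwheel '[[[1,-1,45],[0,0,0]],[[1,-1,60],[0,0,0]],[[1,-1,72],[0,0,0]],[[1,-1,79],[0,0,0]],[[1,-1,79],[0,0,0]]]'; python3 -m handwheel '[[[0,0,0],[0,0,0]],[[0,0,0],[0,0,0]],[[0,0,0],[0,0,0]],[[0,0,0],[0,0,0]],[[0,0,0],[0,0,0]],[[0,0,0],[0,0,0]]]' 1;python3 -m handwheel '[[[0,0,-20],[0,0,0]],[[0,0,-60],[0,0,0]],[[0,0,-60],[0,0,0]],[[0,0,-60],[0,0,0]]]'; python3 - <<'E'
from go import *
# long tray frame: centre, x dir -16.7deg, y dir 73.3
a=np.radians(-16.7);X=np.array([np.cos(a),np.sin(a)]);Y=np.array([-X[1],X[0]])
for s in (-.045,.045): print(np.array([.637,.2405])+s*Y)
p=np.array([.637,.2405])-.045*Y; go(p[0],p[1],.071,73.3)
E
```

```text
clock: 21.52
eef_pos: [0.4382, 0.1352, 0.0112]
ee_rot: [0.605, 0.796, -0.0, -0.0]
contact_force: [0.0, 0.4, -0.2]
finger_gap: 0.8
clock: 22.28
eef_pos: [0.4381, 0.1353, 0.0112]
ee_rot: [0.605, 0.796, 0.0, 0.0]
contact_force: [0.2, -0.1, 2.5]
finger_gap: 0.296
clock: 22.78
eef_pos: [0.4378, 0.1352, 0.0708]
ee_rot: [0.605, 0.796, -0.0, -0.0]
contact_force: [0.4, 0.5, -0.8]
finger_gap: 0.29
[0.62406878 0.19739799]
[0.64993122 0.28360201]
pos [0.4378 0.1352 0.0708] jaw 15.5 t 22.77 gap 0.29 q6 0.0 F [ 0.4  0.5 -0.8]
shift [ 10.2 196.1  -0.2] turn [ -0.   -0.  -57.8] rows 5.4
```

```bash
python3 -m handwheel '[[[1,25,0],[0,0,-8]],[[3,60,0],[0,0,-18]],[[5,100,0],[0,0,-28]],[[7,140,0],[0,0,-38]],[[9,172,0],[0,0,-48]],[[10,190,0],[0,0,-55]],[[10,197,0],[0,0,-58]],[[10,197,0],[0,0,-58]],[[10,197,0],[0,0,-58]],[[10,197,0],[0,0,-58]]]'; python3 go.py .6241 .1974 .0145 73.3
python3 - <<'E'
from h import *
cv2.imwrite("pics/a7.png",cv2.resize(snapshot("scene")[180:310,200:360,::-1],None,fx=4.5,fy=4.5))
E
```

```text
clock: 24.02
eef_pos: [0.6246, 0.1973, 0.0707]
ee_rot: [0.144, 0.99, -0.0, -0.0]
contact_force: [-0.0, -0.6, -1.5]
finger_gap: 0.292
pos [0.6246 0.1973 0.0707] jaw 73.5 t 24.02 gap 0.292 q6 -0.99 F [-0.  -0.6 -1.5]
shift [ 0.4 -0.  56.2] turn [-0.  -0.   0.2] rows 0.9
```

View pics/a7.png

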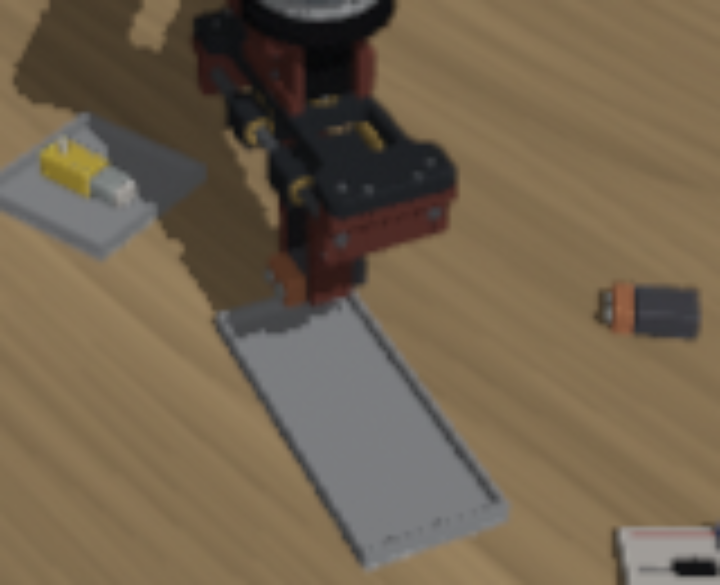

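Battery_2 hangs level. After lowering it should land at about zoom (318,360), between the tray walls.

```bash
python3 -m handwheel '[[[0,0,20],[0,0,0]],[[0,0,38],[0,0,0]],[[0,0,48],[0,0,0]],[[0,0,53],[0,0,0]],[[0,0,55],[0,0,0]],[[0,0,56],[0,0,0]],[[0,0,57],[0,0,0]],[[0,0,57],[0,0,0]]]'; python3 -m handwheel '[[[0,0,0],[0,0,0]],[[0,0,0],[0,0,0]],[[0,0,0],[0,0,0]],[[0,0,0],[0,0,0]]]' 0.5; python3 -m handwheel '[[[0,0,-25],[0,0,0]],[[0,0,-77],[0,0,0]],[[0,0,-77],[0,0,0]],[[0,0,-77],[0,0,0]]]'; python3 go.py .4575 .2914 .09 44.4
```

```text
clock: 25.08
eef_pos: [0.6254, 0.1975, 0.0145]
ee_rot: [0.144, 0.99, 0.0, 0.0]
contact_force: [-0.4, 0.1, 0.7]
finger_gap: 0.292
clock: 25.58
eef_pos: [0.6252, 0.1975, 0.0142]
ee_rot: [0.144, 0.99, 0.0, 0.0]
contact_force: [0.5, 0.5, 0.1]
finger_gap: 0.5
clock: 26.08
eef_pos: [0.625, 0.1974, 0.091]
ee_rot: [0.144, 0.99, -0.0, -0.0]
contact_force: [-0.3, 0.6, -0.6]
finger_gap: 0.499
pos [0.625  0.1974 0.091 ] jaw 73.5 t 26.07 gap 0.499 q6 -0.99 F [-0.3  0.6 -0.6]
shift [187.3  42.5   1. ] turn [-0.  -0.  29.1] rows 3.1
```

```bash
python3 -m handwheel '[[[187,42,1],[0,0,29]],[[187,42,1],[0,0,29]],[[187,42,1],[0,0,29]],[[187,42,1],[0,0,29]],[[187,42,1],[0,0,29]],[[187,42,1],[0,0,29]],[[187,42,1],[0,0,29]],[[187,42,1],[0,0,29]]]' 0.2; python3 go.py .4575 .2914 .011 44.4
python3 - <<'E'
from h import *
a=snapshot("top")[130:230,110:270,::-1]; b=snapshot("scene")[150:300,210:380,::-1]
cv2.imwrite("pics/a8.png",cv2.resize(a,None,fx=5,fy=5))
cv2.imwrite("pics/a8b.png",cv2.resize(b,None,fx=4,fy=4))
E
```

```text
clock: 27.08
eef_pos: [0.4585, 0.2904, 0.0901]
ee_rot: [0.387, 0.922, 0.0, 0.0]
contact_force: [0.4, -0.4, 0.4]
finger_gap: 0.8
pos [0.4585 0.2904 0.0901] jaw 44.4 t 27.07 gap 0.8 q6 -0.23 F [ 0.4 -0.4  0.4]
shift [ 1.4 -0.1 79.1] turn [0. 0. 0.] rows 1.3
```

View pics/a8.png

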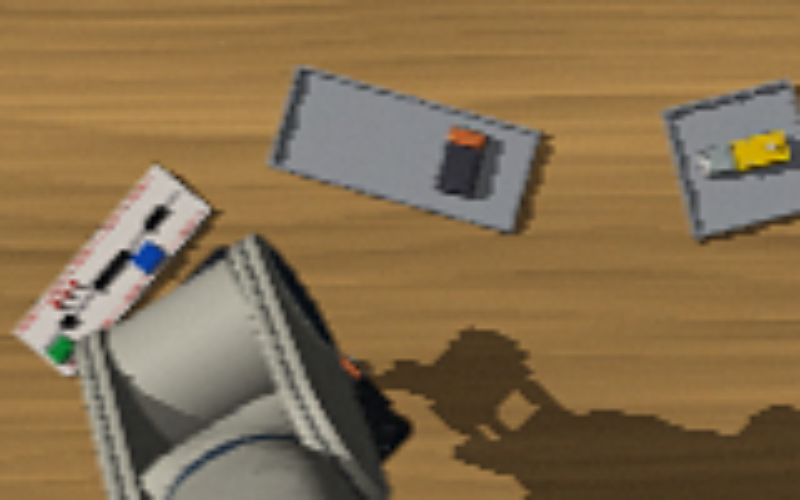

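View pics/a8b.png

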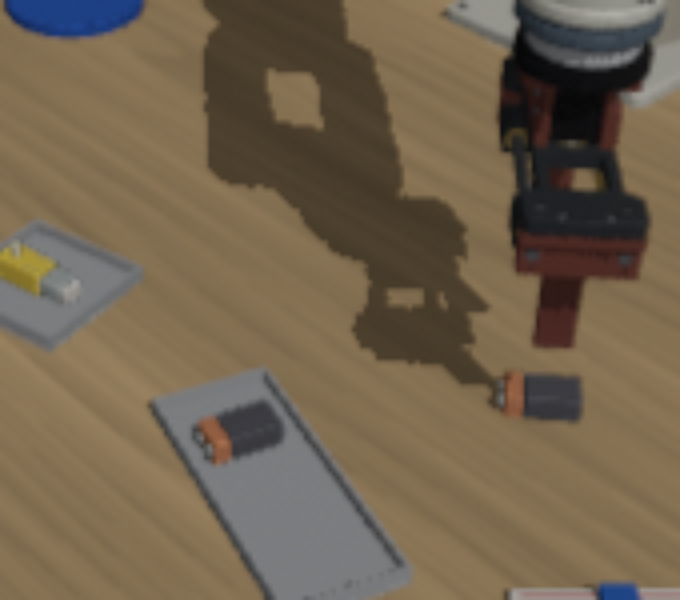

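Battery_2 lies flat between the walls, slightly skewed but clear of the rims. Battery_1 is under the gripper.

```bash
python3 -m handwheel '[[[1.5,0,45],[0,0,0]],[[1.5,0,60],[0,0,0]],[[1.5,0,72],[0,0,0]],[[1.5,0,79],[0,0,0]],[[1.5,0,79],[0,0,0]]]'; python3 -m handwheel '[[[0,0,0],[0,0,0]],[[0,0,0],[0,0,0]],[[0,0,0],[0,0,0]],[[0,0,0],[0,0,0]],[[0,0,0],[0,0,0]],[[0,0,0],[0,0,0]]]' 1;python3 -m handwheel '[[[0,0,-20],[0,0,0]],[[0,0,-60],[0,0,0]],[[0,0,-60],[0,0,0]],[[0,0,-60],[0,0,0]]]'; python3 go.py .6499 .2836 .071 73.3
```

```text
clock: 27.8
eef_pos: [0.4569, 0.292, 0.0112]
ee_rot: [0.387, 0.922, 0.0, -0.0]
contact_force: [0.6, 0.0, 0.3]
finger_gap: 0.8
clock: 28.55
eef_pos: [0.4569, 0.292, 0.0113]
ee_rot: [0.387, 0.922, 0.0, 0.0]
contact_force: [-0.4, 1.5, 2.0]
finger_gap: 0.294
clock: 29.05
eef_pos: [0.4568, 0.2919, 0.0717]
ee_rot: [0.387, 0.922, 0.0, 0.0]
contact_force: [-0.4, -0.1, -0.5]
finger_gap: 0.294
pos [0.4568 0.2919 0.0717] jaw 44.5 t 29.05 gap 0.294 q6 -0.23 F [-0.4 -0.1 -0.5]
shift [-141.3  131.9    0.8] turn [  0.    0.  -28.8] rows 3.1
```

```bash
python3 -m handwheel '[[[-20,19,0],[0,0,-4]],[[-48,45,0],[0,0,-9]],[[-80,75,0],[0,0,-16]],[[-110,103,0],[0,0,-22]],[[-131,122,0],[0,0,-26]],[[-141,132,0],[0,0,-29]],[[-141,132,0],[0,0,-29]],[[-141,132,0],[0,0,-29]],[[-141,132,0],[0,0,-29]]]'; python3 go.py .6499 .2836 .0145 73.3
python3 - <<'E'
from h import *
cv2.imwrite("pics/a9.png",cv2.resize(snapshot("scene")[190:330,200:380,::-1],None,fx=4,fy=4))
E
```

```text
clock: 30.18
eef_pos: [0.6488, 0.2839, 0.0708]
ee_rot: [0.144, 0.99, -0.0, -0.001]
contact_force: [-0.3, -0.1, -0.3]
finger_gap: 0.298
pos [0.6488 0.2839 0.0708] jaw 73.5 t 30.18 gap 0.298 q6 -0.89 F [-0.3 -0.1 -0.3]
shift [-1.2  0.  56.3] turn [-0.  -0.1  0.2] rows 0.9
```

View pics/a9.png

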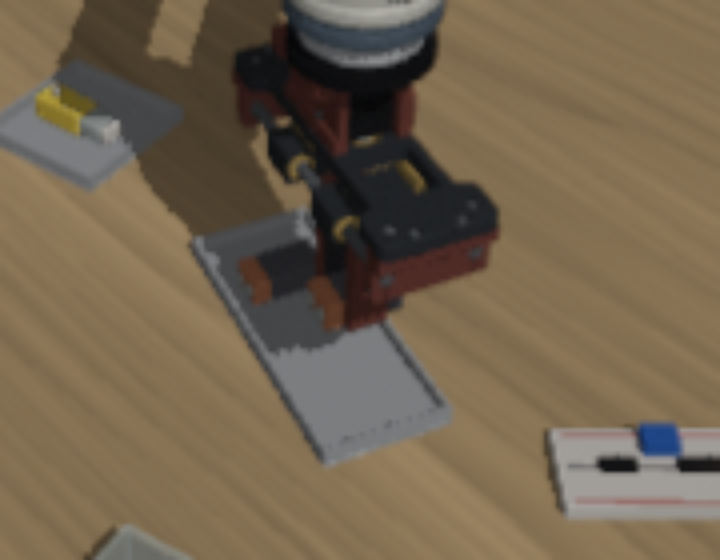

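Battery_1 is over the free half of the tray and well clear of battery_2. Lowering and releasing.

```bash
python3 -m handwheel '[[[0,0,20],[0,0,0]],[[0,0,38],[0,0,0]],[[0,0,48],[0,0,0]],[[0,0,53],[0,0,0]],[[0,0,55],[0,0,0]],[[0,0,56],[0,0,0]],[[0,0,57],[0,0,0]],[[0,0,57],[0,0,0]]]'; python3 -m handwheel '[[[0,0,0],[0,0,0]],[[0,0,0],[0,0,0]],[[0,0,0],[0,0,0]],[[0,0,0],[0,0,0]]]' 0.5; python3 -m handwheel '[[[0,0,-25],[0,0,0]],[[0,0,-100],[0,0,0]],[[0,0,-150],[0,0,0]],[[0,0,-150],[0,0,0]]]'; python3 go.py .38 .0 .25 40
```

```text
clock: 31.22
eef_pos: [0.65, 0.284, 0.0145]
ee_rot: [0.144, 0.99, 0.0, 0.0]
contact_force: [-0.3, 0.2, -0.4]
finger_gap: 0.293
clock: 31.72
eef_pos: [0.6498, 0.2839, 0.0142]
ee_rot: [0.144, 0.99, 0.0, 0.0]
contact_force: [-0.9, -0.2, -0.1]
finger_gap: 0.5
clock: 32.22
eef_pos: [0.6536, 0.2856, 0.1729]
ee_rot: [0.143, 0.99, 0.003, 0.006]
contact_force: [0.3, -0.6, -0.4]
finger_gap: 0.499
pos [0.6536 0.2856 0.1729] jaw 73.5 t 32.23 gap 0.499 q6 -0.89 F [ 0.3 -0.6 -0.4]
shift [ 180.4 -350.9  -81.8] turn [ 0.6  0.4 33.5] rows 6.4
```

```bash
python3 -m handwheel '[[[180,-350,-80],[0,0,33]],[[180,-350,-80],[0,0,33]],[[180,-350,-80],[0,0,33]],[[180,-350,-80],[0,0,33]],[[180,-350,-80],[0,0,33]],[[180,-350,-80],[0,0,33]],[[180,-350,-80],[0,0,33]],[[180,-350,-80],[0,0,33]],[[180,-350,-80],[0,0,33]],[[180,-350,-80],[0,0,33]]]'
python3 - <<'E'
from h import *
from seg import measure
im=snapshot("top"); s=snapshot("scene")
cv2.imwrite("pics/b1.png",cv2.resize(im[120:230,110:400,::-1],None,fx=2.75,fy=2.75,interpolation=cv2.INTER_CUBIC))
cv2.imwrite("pics/b2.png",cv2.resize(s[120:320,140:420,::-1],None,fx=2.8,fy=2.8,interpolation=cv2.INTER_CUBIC))
blob,f,(r,g,b)=measure(im)
# wheels: white hubs
L=np.array([.637,.2405]);a=np.radians(-16.7)
M=np.array([[np.cos(a),np.sin(a)],[-np.sin(a),np.cos(a)]])
D=np.array([.644,-.2278])
for c in ((308,152),(323,157)):
    p=topx("top",f(blob((abs(r-b)<25)&(r>175),c,7).mean(0)),.022)[:2]; print("wheel",p.round(4),"dist",np.linalg.norm(p-D).round(4))
for t in ("battery_1","motor"):
    for d in place_of("top",t)[:3]:
        p=topx("top",d["pixel"],.003)[:2]; print(t,round(d["p"],2),p.round(4), "long-frame",(M@(p-L)).round(4))
E
```

```text
clock: 33.48
eef_pos: [0.3785, 0.0001, 0.244]
ee_rot: [0.418, 0.908, -0.0, -0.0]
contact_force: [-0.7, 0.2, -0.7]
finger_gap: 0.499
wheel [ 0.6549 -0.2085] dist 0.0222
wheel [ 0.643  -0.2623] dist 0.0345
battery_1 0.64 [0.6568 0.2903] long-frame [0.0046 0.0534]
battery_1 0.44 [0.6284 0.2005] long-frame [ 0.0032 -0.0408]
motor 0.45 [ 0.6335 -0.0067] long-frame [ 0.0677 -0.2378]
```

View pics/b1.png

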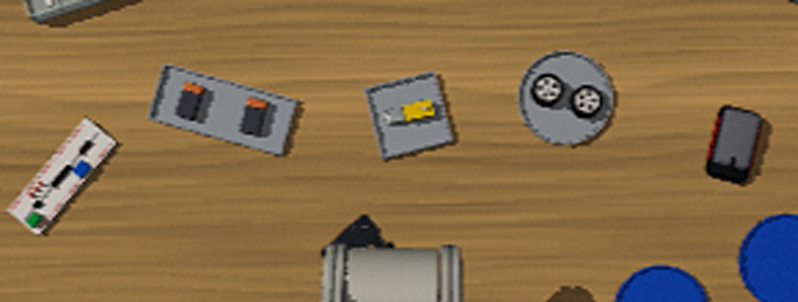

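View pics/b2.png

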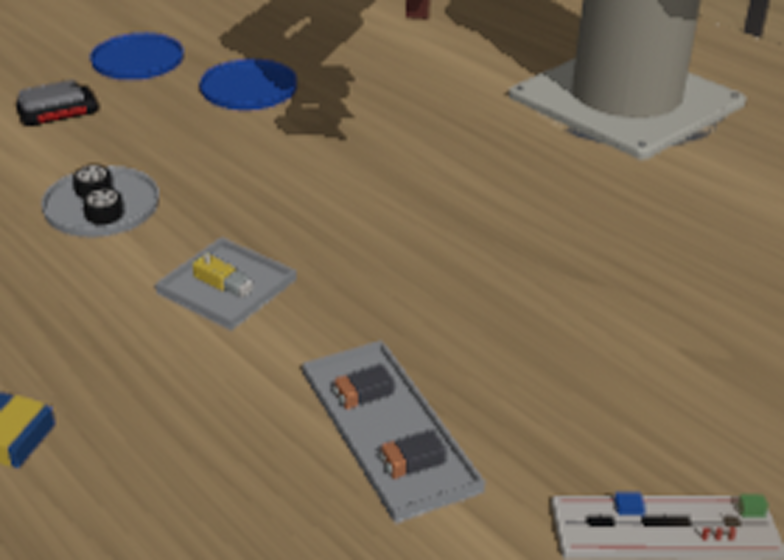

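```bash
python3 - <<'E'
from h import *
im=snapshot("top"); s=snapshot("scene")
im=np.ascontiguousarray(cv2.resize(im[132:180,290:342,::-1],None,fx=8,fy=8,interpolation=cv2.INTER_CUBIC))
t=np.linspace(0,2*np.pi,60)
def circ(c,r,z):
    q=np.array([(proj("top",(c[0]+r*np.cos(k),c[1]+r*np.sin(k),z))-(290,132)+.5)*8 for k in t]).astype(int); cv2.polylines(im,[q],True,(0,0,255),1)
circ((.644,-.2278),.065,.012);circ((.644,-.2278),.061,.003)
for c in ((.6549,-.2075),(.640,-.2595)): circ(c,.022,.025)
sc=cv2.resize(s[170:215,150:205,::-1],None,fx=8,fy=8,interpolation=cv2.INTER_CUBIC)[:im.shape[0]]
h=min(len(sc),len(im));cv2.imwrite("pics/c1.png",cv2.resize(np.hstack([im[:h],sc[:h]]),(798,min(600,int(798*h/(im.shape[1]+sc.shape[1]))))))
E
```

```text
(no output)
```

View pics/c1.png

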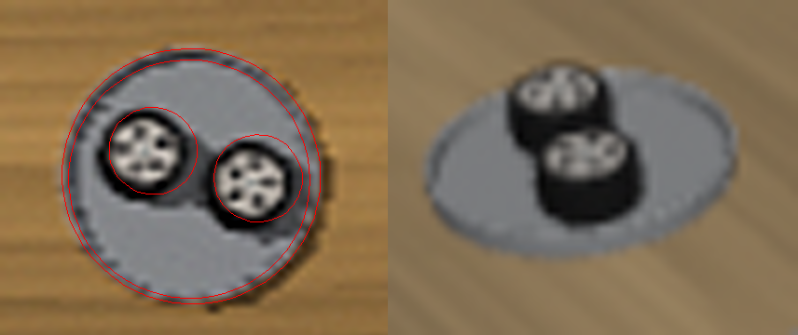

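The wheels lie flat with a gap between them. The right one's edge at zoom column 293 is clear of the inner wall at about 310. Everything is in place and the arm is clear, so I'll hand in.

```bash
python3 -c "
from rig import *
print(hand_in())"
```

```text
the job is handed in; nothing more can be done
None
```

I put both wheels in the grey round dish, the gear motor in the square tray and both batteries in the long tray. I set each part down under control, let go with the gripper only partly open, then moved the arm clear. I handed the job in at about 34 s, and no verdict was reported.

**Last checks:**
- **Placement:** in both camera views all five parts lie flat and the right way up. None touches another or leans on a rim.
- **Batteries:** they are about 5 mm off the tray's centreline, at about +53 and −41 mm along it. Both are slightly skewed but clear of the walls.
- **Mouse and breadboard:** neither looks moved in the pictures; I did not measure their positions.

**What disagreed or went slightly wrong:**
- **Wheel distance:** the colour measurement put one wheel about 34 mm from the dish centre, but I released it about 26 mm out. The close-up shows it clear of the inner wall, and either figure is inside the 43 mm limit.
- **Extra push:** while releasing the first wheel I repeated a downward step, so the fingertips pressed lightly on the dish floor (about 4–6 N). The pictures taken afterwards show that wheel flat in the dish.
- **Motor position:** the network placed the motor about 11 mm from the tray centre, and its estimates elsewhere were up to about 10 mm off. The pictures show it well inside the walls.

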